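# Fit the crevice nozzle to the keyboard vacuum

## Task

Get the keyboard vacuum ready for the narrow gaps: squeeze the release tabs of the narrow crevice nozzle and keep them squeezed while you pull it up off its storage post, then push it down over the mouth of the vacuum standing in its charger, against the rubber seal, until it is fully home and both tabs have sprung back and clipped it on. Push firmly but never force anything (about 10 N is plenty), and leave the wide nozzle and everything else where they are.

Things in the scene. Friction and masses are not known exactly. Their poses are not given: they have to be found in the camera images.
- narrow_grip (a point): centre of the narrow nozzle, midway between the crests of its two tab pads, 36 mm above the foot of its skirt; x along the skirt's long side, y from tab to tab (squeeze along it), z up. Dark grey, 66 mm tall, about 60 g, ending in a flat 22 x 9 mm tip with a slanted slot. At the start it is clipped on either of the stand's two posts.
- narrow: the narrow nozzle as a whole, with its tabs; origin at the centre of its skirt's foot, axes as narrow_grip. The skirt is a rectangular sleeve 44 x 32 mm outside, 22 mm tall, open below (inside 38 mm along x, 26 mm along y). The tabs' hooks reach 13 mm below the foot. From 33 mm above the foot up it is at most 17 mm wide along y, save the tabs.
- narrow_tab_l (a joint): grey rocking release tab on the narrow nozzle's +y side, 22 mm wide, pivoted 14 mm above the foot: 0 at rest with its hook in, 0.24 pad fully squeezed in and hook out (free from about 0.2). The ribbed pads bulge to 48 mm over both at rest, 38 mm fully squeezed; each pushes back 6 N at rest, 14 N fully in.
- narrow_tab_r (a joint): the same tab on its -y side
- wide_grip (a point): the other nozzle, with the same skirt and tabs, but its top flares to a wide flat mouth 62 x 13 mm, 61 mm above the foot; the point is its centre 36 mm above the foot. It stays clipped on its post.
- nozzle_stand: fixed light grey stand, plate 100 x 220 x 12 mm, origin under its centre; two posts at y = +55 and -55 mm. Each has a collar (44 mm along x, 34 along y, 5 thick, its top 46 mm above the table) and on it a spigot 36 x 24 mm, 18 mm tall. A nozzle's foot sits on the collar, its hooks 1.5 mm below the collar's underside; it is free of the spigot 20 mm higher.
- charger: fixed black round charging base, 104 mm across, with a cup 48 mm tall in which the vacuum's handset stands upright, mouth up, unable to turn or tip; origin at the centre of its underside
- handset (a joint): how far (m) the handset, a pale round body 67 mm across with a grey dust cup, is pushed down into the charger: it rides on sprung contacts, 0 at rest, at most 0.016. The push that starts it and the depth it sinks to differ from time to time (0.5 to 2 N to start it, 10 to 12 N at the bottom).
- handset_mouth (a point): centre of the top of the collar at the handset's mouth, 140 mm above the table at rest; sinks with the handset. Collar and spigot are sized as on the posts: spigot 36 mm along x, 24 along y, 18 mm tall, rim rounded, so 1 mm of play all round in a nozzle's skirt. x and y match the fitted nozzle's x and y (either way round), z up.
- seal (a joint): how far (m) the black rubber seal ring round the foot of the handset's spigot is squashed: 0 at rest, standing 4 mm above the collar; 0.004 flat. The hooks pass under the collar once the nozzle's foot is less than 1.5 mm above it (seal at 0.0025 or more, 7 to 10 N on it); released, the seal lifts the nozzle until the hooks bear.
- mug: white speckled mug, 85 mm across, 102 mm tall, a bystander; origin at the centre of its underside
- sticky_pad: square pad of sticky notes, 76 x 76 x 17 mm, a bystander; origin at the centre of its underside
- tape_roll: roll of tape lying flat, 65 mm across, a bystander; origin at the centre of its underside
- stapler: stapler, 128 mm long, a bystander; origin at the centre of its underside
- usb_stick: memory stick, 53 mm long, a bystander; origin at the centre of its underside
- pen: black pen, 137 mm long, a bystander; origin at the centre of its underside
There are look-alikes about, which are no part of the job. What is shaped like the narrow but turquoise is not meant.

How it is judged:
By the outcome, as a careful person would: the job done as asked, in the order asked, and still so for the second after the job is handed in, with the robot touching nothing.
It also fails if it takes over 48 s, if anything falls off the work surface, if the arm or the gripper's body presses on something with over 40 N, if the wrist force passes 120 N, or if a joint passes its speed limit or range.

## Robot

A 6-joint arm with a two-finger parallel gripper is mounted at the origin on a cart in front of the work surface, level with it; the furniture and walls round the work are solid. World frame = base frame: x ahead of the robot, y to its left, z up, the work surface at z = 0. Lengths are in m, angles in degrees, forces in N, time in s.
With the tool pointing down it reaches from about 0.375 to 0.9 m from the base axis. Payload 3.1 kg.
Tool frame: the origin (TCP) lies on the centre line of the jaws, within the pads' length; the fingertips stand 11 mm ahead of it and the grasp point (between the pads) lies 8 mm behind it; z points along the fingers, y is the line along which they close (so a half turn about z gives the same grasp; the last joint's range is limited). The gripper opens to 87 mm and grips with 3 to 60 N. Pads are 19 mm wide; open, the fingers measure 117 mm over their backs; the gripper's body (75 mm by 190 mm) begins 51 mm behind the grasp point.
Start: joints at [63.226, 30.224, 82.088, -0, 67.689, -10.227], TCP at [0.178, 0.599, 0.234] pointing down, gripper open.
Joint ranges: [-176.69, 176.69], [-43.24, 126.21], [12.49, 139.97], [-82, 262], [0, 151.66], [-163.58, 163.58]. Speed limits (degrees/s): [159.86, 159.86, 180, 180, 180, 180].

## Interface

Orientations are given as a 3x3 rotation matrix whose columns are the frame's x, y, z axes.
In Python, from rig import * gives the robot as it stands.
- The arm moves only by the shell command python3 -m inch 'ROWS'. ROWS is JSON, a list of rows, each an object of numbers: "gripper": the opening in per cent of the stroke, from 0 (shut) to 100 (fully open); "dx", "dy", "dz": the shift along the tool's x, y, z in mm; "turn": the turn about the tool's z in rad. A call has 1 to 12 rows; each row is the pose to reach, as a shift and turn from the pose commanded when the call began, along the tool's axes at that moment; what a row does not reach only later rows make up. A row lasts 1/10 s, in which the tool goes at most 50 mm and 8.59 degrees, less where a joint would pass 70% of its speed; a pose out of reach is approached as far as the arm can. A call with a gripper value outside its range is refused whole. The fingers move at their own pace and stop on an object; the grip force is fixed at half the most. Time passes only in rows, so rows that repeat a pose let the fingers close. It gives the time, the measured TCP pose, the force and the opening at its end, in the units of the state.
- read_state(): the state, without advancing time (a new reading comes with each control period).
- capture(name): name is "side" or "top"; returns the picture (480x640x3 uint8, red, green, blue); there is no depth.
- get_calibration(name): a dict with "camera_matrix" (3x3 intrinsics, pixels), "world_to_cam" (4x4, takes a point from world to camera coordinates). Camera axes: x right, y down, z forward; pixel columns grow to the right and rows downward; lengths in m; the calibration is good to about 2 mm. A picture is of the moment at which its call begins. get_calibration takes no time and is no camera call.
- hand_in(): hands the job in, once; it reports no verdict.
Trained networks look in the newest picture that a camera, given by its name, has taken for a name from the list of things; names that differ only in an ending like _2 or _b are one class to them, and where a whole thing is asked for, a point or a joint stands for the part that bears it (a point fixed in the world has none). Each returns a list of dicts, best first, with "score" (0 to 1); they miss things now and then, are a little off and sometimes report something else, mostly with a low value. They report only what shows in the picture. A call takes as long as a camera call. They do not tell look-alikes from the thing itself.
- recognise(camera, query): "extent" ([centre column, centre row, width, height] in pixels, round what is visible of it).
The state is a dict: "time_s": time; "joint_positions": joint angles; "qvel": joint speeds; "tau": joint torques, N m; "position": TCP position; "tcp_rot": TCP orientation; "force": force on the tool from outside, world axes, zero at the start; "moment": the same for the moment, N m; "opening": opening from 0.0 (shut) to 1.0 (fully open).
Only numpy, scipy, OpenCV 4.12 (cv2) and the standard library are available. Lean on these libraries where they do the work, as an engineer would, in place of code of your own. Each camera call takes 0.05 s, during which the arm holds its last target. There are 200 camera calls.

## Working session

There is one attempt and no reset: what is moved stays moved. The work goes in short steps, Python scripts to look and compute and a shell command to move; the robot and the scene stay as the last step left them, time stands still between calls to the robot, and variables do not carry over. Pictures are saved under pics/ and viewed, on a budget of 10 in all, crops included, one or two more only if the job needs it, and the job is handed in when it is done.

```bash
mkdir -p pics; python3 - <<'E'
from rig import *
import cv2,numpy as np
for c in("side","top"):
    im=capture(c); cv2.imwrite(f"pics/{c}0.png",im[:,:,::-1])
    k=get_calibration(c); print(c,np.round(k["camera_matrix"],1).tolist(),np.round(k["world_to_cam"],3).tolist())
    for q in("narrow","narrow_grip","wide_grip","nozzle_stand","charger","handset","handset_mouth"):
        print(q,[(round(d["score"],2),np.round(d["extent"]).tolist()) for d in recognise(c,q)[:4]])
s=read_state();print(s["time_s"],s["position"],np.round(s["tcp_rot"],3).tolist(),s["force"])
E
```

```text
side [[530.5, 0.0, 318.0], [0.0, 530.5, 231.5], [0.0, 0.0, 1.0]] [[-1.0, 0.006, 0.0, 0.494], [0.003, 0.517, -0.856, 0.019], [-0.005, -0.856, -0.517, 1.604], [0.0, 0.0, 0.0, 1.0]]
narrow [(0.93, [330.0, 274.0, 18.0, 31.0]), (0.61, [281.0, 307.0, 22.0, 29.0])]
narrow_grip [(0.55, [330.0, 273.0, 22.0, 30.0]), (0.54, [279.0, 308.0, 20.0, 31.0]), (0.35, [326.0, 199.0, 26.0, 38.0])]
wide_grip [(0.88, [342.0, 251.0, 20.0, 28.0]), (0.44, [352.0, 394.0, 58.0, 39.0])]
nozzle_stand [(0.7, [333.0, 285.0, 58.0, 49.0])]
charger [(0.91, [327.0, 207.0, 33.0, 54.0])]
handset [(0.71, [327.0, 199.0, 22.0, 43.0])]
handset_mouth [(0.58, [326.0, 198.0, 24.0, 40.0])]
top [[556.2, 0.0, 312.5], [0.0, 556.2, 238.5], [0.0, 0.0, 1.0]] [[-0.027, -1.0, -0.009, 0.142], [-0.997, 0.027, -0.068, 0.527], [0.069, 0.008, -0.998, 1.914], [0.0, 0.0, 0.0, 1.0]]
narrow [(0.48, [269.0, 256.0, 17.0, 14.0])]
narrow_grip [(0.72, [243.0, 224.0, 12.0, 15.0]), (0.62, [270.0, 256.0, 11.0, 15.0])]
wide_grip [(0.45, [301.0, 266.0, 14.0, 17.0])]
nozzle_stand [(0.73, [285.0, 262.0, 64.0, 42.0])]
charger [(0.73, [373.0, 253.0, 29.0, 34.0])]
handset [(0.54, [375.0, 257.0, 21.0, 17.0])]
handset_mouth [(0.9, [375.0, 255.0, 23.0, 21.0])]
0.8 [0.17797311 0.59910714 0.23356901] [[-0.959, 0.285, 0.0], [0.285, 0.959, 0.0], [-0.0, 0.0, -1.0]] [-0.47775752 -0.06247754 -0.97036935]
```

```bash
python3 - <<'E'
import cv2,numpy as np
a=cv2.imread("pics/side0.png")[160:340,230:430]; b=cv2.imread("pics/top0.png")[200:310,220:420]
a=cv2.resize(a[:, :],None,fx=3,fy=3,interpolation=cv2.INTER_CUBIC)
b=cv2.resize(b,None,fx=4,fy=4,interpolation=cv2.INTER_CUBIC)
cv2.imwrite("pics/side_c.png",a);cv2.imwrite("pics/top_c.png",b)
E
```

```text
(no output)
```

View pics/side_c.png

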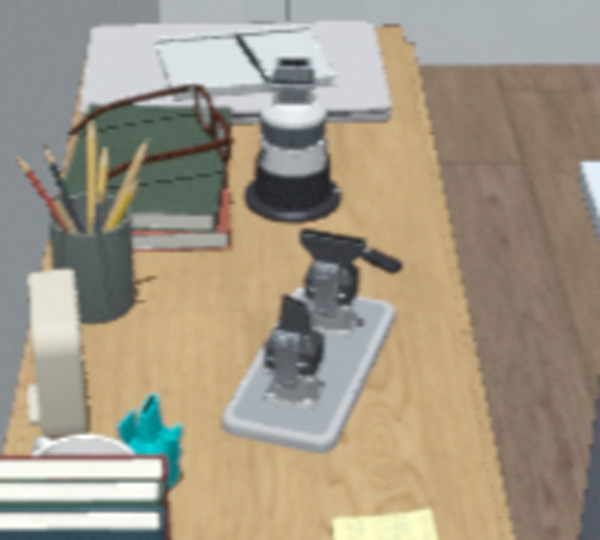

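View pics/top_c.png

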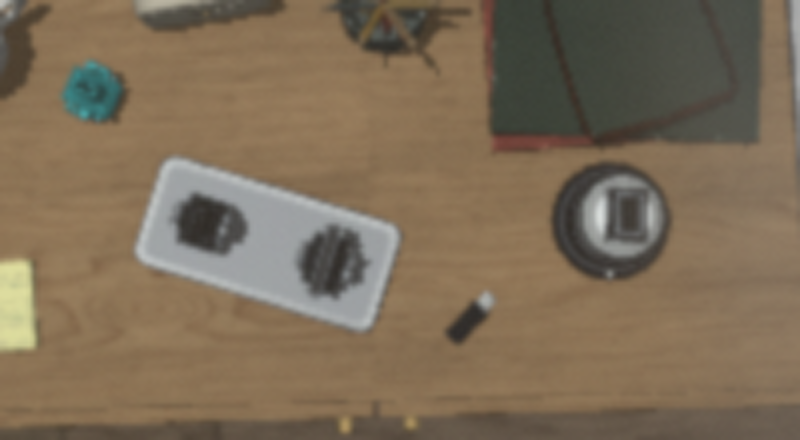

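The side crop shows three candidates for the narrow nozzle:
- Dark grey nozzle with a slim tip on the stand's near post, side px (328,273) and top px (272,255). This matches the description.
- Turquoise copy, side px (281,310) and top px (243,223). This is the look-alike to avoid.
- Wide-mouth nozzle on the other post, top px (303,265). It stays where it is.

The handset mouth is at top px (376,254).

```bash
cat > h.py <<'E'
from rig import *
import cv2,numpy as np
def back(c,uv,z):
    k=get_calibration(c);K=np.array(k["camera_matrix"]);T=np.array(k["world_to_cam"])
    R,t=T[:3,:3],T[:3,3];o=-R.T@t
    d=R.T@np.linalg.solve(K,np.array([uv[0],uv[1],1.]));return o+d*(z-o[2])/d[2]
def proj(c,p):
    k=get_calibration(c);K=np.array(k["camera_matrix"]);T=np.array(k["world_to_cam"])
    q=K@(T[:3,:3]@np.array(p)+T[:3,3]);return q[:2]/q[2]
E
python3 - <<'E'
from h import *
im=cv2.imread("pics/top0.png");S=4
x0,y0=220,200
c=cv2.resize(im[200:310,220:420],None,fx=S,fy=S,interpolation=cv2.INTER_CUBIC)
hsv=cv2.cvtColor(c,cv2.COLOR_BGR2HSV)
def full(p): return ((p[0]+.5)/S-.5+x0,(p[1]+.5)/S-.5+y0)
def rect(mask,z,name):
    cs,_=cv2.findContours(mask,cv2.RETR_EXTERNAL,cv2.CHAIN_APPROX_NONE);m=max(cs,key=cv2.contourArea)
    b=cv2.boxPoints(cv2.minAreaRect(m));P=np.array([back("top",full(p),z)[:2] for p in b])
    e=[P[1]-P[0],P[2]-P[1]]
    print(name,"centre",P.mean(0).round(4),[(round(float(np.linalg.norm(v)),4),round(float(np.degrees(np.arctan2(v[1],v[0])))%180,1)) for v in e])
m=((hsv[:,:,1]<55)&(hsv[:,:,2]>110)).astype(np.uint8)*255
m1=m.copy();m1[:,430:]=0;m1[:,:100]=0
rect(cv2.morphologyEx(m1,cv2.MORPH_CLOSE,np.ones((5,5))),.012,"plate")
# charger: dark disc outline, handset bright disc
d=((hsv[:,:,2]<75)).astype(np.uint8)*255; d[:,:540]=0;d[:152]=0; d[:,690:]=0
cs,_=cv2.findContours(d,cv2.RETR_EXTERNAL,cv2.CHAIN_APPROX_NONE);mm=max(cs,key=cv2.contourArea)
e=cv2.fitEllipse(cv2.convexHull(mm));print("charger",e,back("top",full(e[0]),.01).round(4))
g=m.copy();g[:,:570]=0;g[:,680:]=0
cs,_=cv2.findContours(g,cv2.RETR_EXTERNAL,cv2.CHAIN_APPROX_NONE);mm=max(cs,key=cv2.contourArea)
e=cv2.fitEllipse(cv2.convexHull(mm));print("handset",e,back("top",full(e[0]),.11).round(4))
w=c[160:280,550:680];w=cv2.resize(w,None,fx=4,fy=4,interpolation=cv2.INTER_CUBIC);w=cv2.convertScaleAbs(w,alpha=1.3)
n=cv2.resize(c[170:290,150:280],None,fx=4,fy=4,interpolation=cv2.INTER_CUBIC);n=cv2.convertScaleAbs(n,alpha=1.8)
s=cv2.imread("pics/side0.png")
s1=cv2.resize(s[172:236,305:349],None,fx=7.5,fy=7.5,interpolation=cv2.INTER_CUBIC)
cv2.imwrite("pics/z1.png",cv2.resize(np.hstack([w,n,]),(780,360)))
E
```

```text
plate centre [0.4574 0.2205] [(0.1022, 161.5), (0.2221, 71.1)]
charger ((609.039306640625, 220.93125915527344), (111.11529541015625, 114.00836944580078), 161.3068389892578) [ 0.4689 -0.0773  0.01  ]
handset ((621.3606567382812, 215.91473388671875), (80.091796875, 80.86132049560547), 157.1341552734375) [ 0.4691 -0.0777  0.11  ]
```

View pics/z1.png

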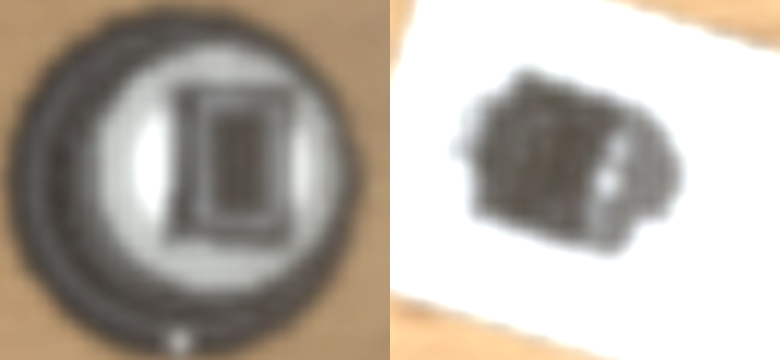

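The left half shows the spigot rectangle, nearly upright with a slight lean. The right half shows the narrow nozzle lying along the plate's yaw. Next I'll fit the mouth's yaw and centre with a small region model and work out the first move.

```bash
cat > fit.py <<'E'
from h import *
from scipy.optimize import minimize
im=cv2.cvtColor(cv2.imread("pics/top0.png"),cv2.COLOR_BGR2GRAY).astype(float)
U,V,W,H=356,236,38,36;S=8
tgt=im[V:V+H,U:U+W]
def poly(P,z):
    p=np.array([proj("top",[*q,z]) for q in P]);return (((p-[U,V]+.5)*S-.5)*16).round().astype(np.int32)
def R(c,yaw,a,b):
    u=np.array([np.cos(yaw),np.sin(yaw)]);v=np.array([-u[1],u[0]])
    return [np.array(c)+s*a/2*u+t*b/2*v for s,t in((1,1),(1,-1),(-1,-1),(-1,1))]
ang=np.linspace(0,2*np.pi,60)
circ=lambda c,r:[np.array(c)+r*np.array([np.cos(a),np.sin(a)]) for a in ang]
def render(p):
    x,y,yaw,w,zb,sg=p;c=(x,y);yaw=np.radians(yaw);L=np.zeros((H*S,W*S),np.uint8)
    def f(ps,l): cv2.fillPoly(L,[cv2.convexHull(np.vstack(ps))],l,shift=4)
    f([poly(circ(c,.0335),zb-.02),poly(circ(c,.0335),zb)],1)
    f([poly(R(c,yaw,.044,.034),.132),poly(R(c,yaw,.044,.034),.140)],2)
    f([poly(R(c,yaw,.036,.024),.144),poly(R(c,yaw,.036,.024),.158)],3)
    f([poly(R(c,yaw,.036-2*w,.024-2*w),.158)],4)
    return [cv2.resize(cv2.GaussianBlur((L==l).astype(np.float32),(0,0),sg*S),(W,H),interpolation=cv2.INTER_AREA).ravel() for l in(1,2,3,4)],L
def cost(p):
    A,L=render(p);A=np.array(A).T;m=A.sum(1)>.97
    s=np.linalg.lstsq(A[m],tgt.ravel()[m],rcond=None);r=A[m]@s[0]-tgt.ravel()[m];return np.mean(r**2)
for y0 in(-10,-4,0,6):
    r=minimize(cost,[.469,-.0775,y0,.003,.115,.5],method="Nelder-Mead",options=dict(initial_simplex=np.array([[.469,-.0775,y0,.003,.115,.5]]+[list(np.array([.469,-.0775,y0,.003,.115,.5])+d) for d in np.diag([.003,.003,4,.001,.005,.2])]),maxiter=500))
    print(r.x.round(4),round(r.fun,1))
E
python3 fit.py
python3 - <<'E'
from h import *
print(back("top",(271,255.5),.085),proj("top",[.475,.2726,.11]))
s=read_state();R=np.array(s["tcp_rot"]);t=np.array([.475,.2726,.17]);print((R.T@(t-s["position"])*1e3).round(1),np.degrees(np.arctan2(R[1,1],R[0,1])))
E
```

```text
[0.47313081 0.26778207 0.085     ] [268.89847054 254.68775701]
[-377.7 -228.4   63.6] 73.45185092967702Traceback (most recent call last):
  File "fit.py", line 25, in <module>
    r=minimize(cost,[.469,-.0775,y0,.003,.115,.5],method="Nelder-Mead",options=dict(initial_simplex=np.array([[.469,-.0775,y0,.003,.115,.5]]+[list(np.array([.469,-.0775,y0,.003,.115,.5])+d) for d in np.diag([.003,.003,4,.001,.005,.2])]),maxiter=500))
    res = _minimize_neldermead(fun, x0, args, callback, bounds=bounds,
                               **options)
    fxr = func(xr)
    fx = function(np.copy(x), *(wrapper_args + args))
  File "fit.py", line 22, in cost
    A,L=render(p);A=np.array(A).T;m=A.sum(1)>.97
        ~~~~~~^^^
  File "fit.py", line 16, in render
    f([poly(circ(c,.0335),zb-.02),poly(circ(c,.0335),zb)],1)
       ~~~~^^^^^^^^^^^^^^^^^^^^^^
  File "fit.py", line 7, in poly
    p=np.array([proj("top",[*q,z]) for q in P]);return (((p-[U,V]+.5)*S-.5)*16).round().astype(np.int32)
                ~~~~^^^^^^^^^^^^^^
  File "h.py", line 8, in proj
    k=get_calibration(c);K=np.array(k["camera_matrix"]);T=np.array(k["world_to_cam"])
ValueError: time passes only in moves, steps and waits
```

```bash
sed -i 's/^def back/import functools,json,os\n@functools.cache\ndef cal(c):\n    f=f"cal_{c}.json"\n    if not os.path.exists(f): json.dump({k:np.array(v).tolist() for k,v in get_calibration(c).items() if k in("camera_matrix","world_to_cam")},open(f,"w"))\n    return json.load(open(f))\ndef back/; s/k=get_calibration(c);/k=cal(c);/' h.py
python3 fit.py
python3 - <<'E'
from h import *
n=np.array([.475,.2726])
for z in(.034,.046,.112): print(z,proj("side",[*n,z]).round(1))
print("mouth",proj("side",[.469,-.0775,.158]).round(1),"stand ctr",proj("side",[.4574,.2205,.012]).round(1))
E
```

```text
[ 0.4692 -0.0801 -4.104   0.0047  0.0989  0.8859] 235.1
[ 0.4688 -0.08   -2.9885  0.005   0.1027  0.8632] 237.3
[ 0.4677 -0.08   -4.1098  0.0049  0.1021  1.0118] 245.5
[ 4.6860e-01 -7.9600e-02 -5.1025e+00  5.1000e-03  1.1170e-01  1.0589e+00] 228.4
0.034 [326.1 283.6]
0.046 [326.1 279.8]
0.112 [326.3 258.2]
mouth [326.3 179.9] stand ctr [332.3 278.5]
```

```bash
python3 -m inch '[{"gripper":100,"dx":-30,"dy":-18,"dz":0},{"gripper":100,"dx":-70,"dy":-43,"dz":0},{"gripper":100,"dx":-110,"dy":-67,"dz":0},{"gripper":100,"dx":-152,"dy":-92,"dz":0},{"gripper":100,"dx":-194,"dy":-118,"dz":0},{"gripper":100,"dx":-236,"dy":-143,"dz":0,"turn":0.01},{"gripper":100,"dx":-278,"dy":-169,"dz":10,"turn":0.02},{"gripper":100,"dx":-320,"dy":-194,"dz":30,"turn":0.03},{"gripper":100,"dx":-355,"dy":-216,"dz":60,"turn":0.037},{"gripper":100,"dx":-373,"dy":-227,"dz":85,"turn":0.037},{"gripper":100,"dx":-376,"dy":-229,"dz":98,"turn":0.037},{"gripper":100,"dx":-376,"dy":-229,"dz":98,"turn":0.037}]'
python3 - <<'E'
from h import *
im=capture("side");s=read_state();p=np.array(s["position"]);R=np.array(s["tcp_rot"])
print(p,R.round(3).tolist(),s["force"])
print("tip px",proj("side",p+R@[0,0,.011]).round(1))
cv2.imwrite("pics/s1.png",cv2.resize(im[215:305,275:375,::-1],None,fx=6,fy=6,interpolation=cv2.INTER_CUBIC))
E
```

```text
[0.17797205 0.59911022 0.23357068] [[-0.959, 0.285, 0.0], [0.285, 0.959, 0.0], [-0.0, 0.0, -1.0]] [ 0.48650976 -0.20305251  0.53032177]
tip px [491.8 307.3]invalid input
```

View pics/s1.png

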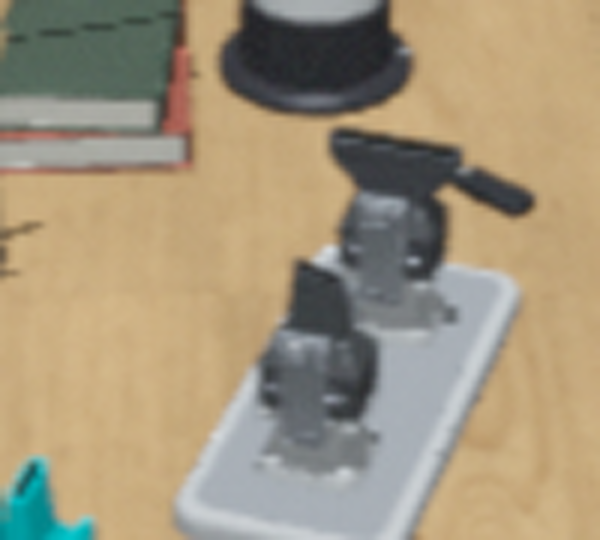

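The move was refused and the arm did not move, probably because not every row had the same keys. The picture shows the narrow nozzle's tip centre at side px (328.5,265), undisturbed.

```bash
python3 -m inch '[{"gripper":100,"dx":-30,"dy":-18,"dz":0,"turn":0},{"gripper":100,"dx":-70,"dy":-43,"dz":0,"turn":0},{"gripper":100,"dx":-110,"dy":-67,"dz":0,"turn":0},{"gripper":100,"dx":-152,"dy":-92,"dz":0,"turn":0},{"gripper":100,"dx":-194,"dy":-118,"dz":0,"turn":0},{"gripper":100,"dx":-236,"dy":-143,"dz":0,"turn":0.01},{"gripper":100,"dx":-278,"dy":-169,"dz":10,"turn":0.02},{"gripper":100,"dx":-320,"dy":-194,"dz":30,"turn":0.03},{"gripper":100,"dx":-355,"dy":-216,"dz":60,"turn":0.037},{"gripper":100,"dx":-373,"dy":-227,"dz":85,"turn":0.037},{"gripper":100,"dx":-376,"dy":-229,"dz":98,"turn":0.037},{"gripper":100,"dx":-376,"dy":-229,"dz":98,"turn":0.037}]'
python3 - <<'E'
from h import *
im=capture("side");s=read_state();p=np.array(s["position"]);R=np.array(s["tcp_rot"])
print(p,R.round(3).tolist(),s["force"])
print("tip px",proj("side",p+R@[0,0,.011]).round(1))
cv2.imwrite("pics/s2.png",cv2.resize(im[215:305,275:375,::-1],None,fx=6,fy=6,interpolation=cv2.INTER_CUBIC))
E
```

```text
time_s: 2.05
position: [0.4722, 0.2716, 0.1337]
tcp_rot: [[-0.947, 0.322, -0.004], [0.322, 0.947, -0.001], [0.004, -0.003, -1.0]]
force: [-0.6, -0.6, 0.4]
opening: 1.003
[0.47236959 0.27256687 0.13500587] [[-0.947, 0.321, -0.002], [0.321, 0.947, -0.0], [0.002, -0.001, -1.0]] [ 0.08483303 -0.70067     1.08762839]
tip px [327.5 254.1]
```

View pics/s2.png

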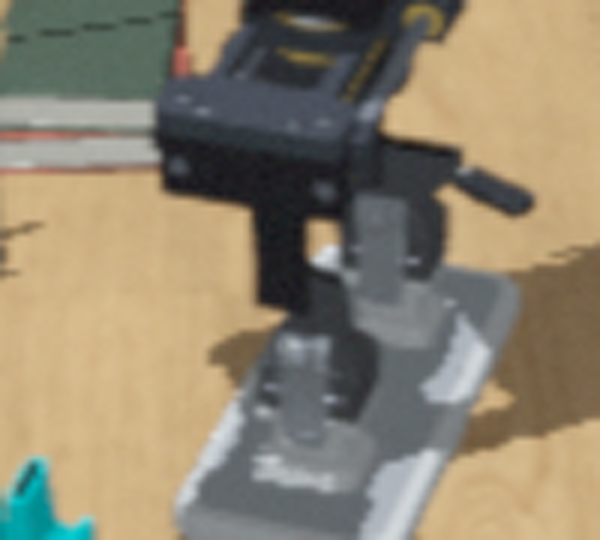

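The near finger is at crop (280,300), which matches its projected column exactly (321.2), so the side camera's x is unbiased here. The near tab at crop (305,345) puts the nozzle about 2–3 mm to lower x. I'll correct for that, descend, and close halfway first, so the wrist force shows any off-centre error.

```bash
python3 -m inch '[{"gripper":100,"dx":2,"dy":-1,"dz":10,"turn":0},{"gripper":100,"dx":2,"dy":-1,"dz":30,"turn":0},{"gripper":100,"dx":2,"dy":-1,"dz":50,"turn":0},{"gripper":80,"dx":2,"dy":-1,"dz":60,"turn":0},{"gripper":65,"dx":2,"dy":-1,"dz":61,"turn":0},{"gripper":58,"dx":2,"dy":-1,"dz":61,"turn":0},{"gripper":58,"dx":2,"dy":-1,"dz":61,"turn":0},{"gripper":58,"dx":2,"dy":-1,"dz":61,"turn":0},{"gripper":58,"dx":2,"dy":-1,"dz":61,"turn":0}]'
python3 -m inch '[{"gripper":55,"dx":0,"dy":0,"dz":0,"turn":0},{"gripper":55,"dx":0,"dy":0,"dz":0,"turn":0},{"gripper":55,"dx":0,"dy":0,"dz":0,"turn":0}]'
```

```text
time_s: 3.0
position: [0.4714, 0.2723, 0.0752]
tcp_rot: [[-0.947, 0.32, 0.001], [0.32, 0.947, 0.0], [-0.001, 0.001, -1.0]]
force: [0.2, -0.1, -0.8]
opening: 0.603
time_s: 3.3
position: [0.4713, 0.2724, 0.0747]
tcp_rot: [[-0.947, 0.32, 0.001], [0.32, 0.947, 0.0], [-0.001, 0.001, -1.0]]
force: [-0.8, 1.6, 0.6]
opening: 0.55
```

```bash
python3 -m inch '[{"gripper":52,"dx":0,"dy":0,"dz":0,"turn":0},{"gripper":52,"dx":0,"dy":0,"dz":0,"turn":0},{"gripper":52,"dx":0,"dy":0,"dz":0,"turn":0}]'
```

```text
time_s: 3.6
position: [0.4712, 0.2723, 0.0748]
tcp_rot: [[-0.947, 0.32, 0.001], [0.32, 0.947, 0.0], [-0.001, 0.0, -1.0]]
force: [-0.8, 0.5, 4.3]
opening: 0.525
```

```bash
python3 -m inch '[{"gripper":48,"dx":0,"dy":0,"dz":0,"turn":0},{"gripper":44,"dx":0,"dy":0,"dz":0,"turn":0},{"gripper":30,"dx":0,"dy":0,"dz":0,"turn":0},{"gripper":30,"dx":0,"dy":0,"dz":0,"turn":0},{"gripper":30,"dx":0,"dy":0,"dz":0,"turn":0},{"gripper":30,"dx":0,"dy":0,"dz":0,"turn":0}]'
```

```text
time_s: 4.2
position: [0.4713, 0.2725, 0.075]
tcp_rot: [[-0.947, 0.32, 0.001], [0.32, 0.947, 0.001], [-0.001, 0.001, -1.0]]
force: [-1.3, 0.5, 4.0]
opening: 0.446
```

```bash
python3 -m inch '[{"gripper":30,"dx":0,"dy":0,"dz":-1,"turn":0},{"gripper":30,"dx":0,"dy":0,"dz":-3,"turn":0},{"gripper":30,"dx":0,"dy":0,"dz":-6,"turn":0}]'
```

```text
time_s: 4.5
position: [0.4704, 0.272, 0.0801]
tcp_rot: [[-0.947, 0.32, -0.001], [0.32, 0.947, -0.0], [0.001, -0.001, -1.0]]
force: [-0.2, 0.6, -1.4]
opening: 0.445
```

It came free. Next: lift clear, then carry it to a hover over the mouth.

```bash
python3 -m inch '[{"gripper":30,"dx":0,"dy":0,"dz":-15,"turn":0},{"gripper":30,"dx":0,"dy":0,"dz":-45,"turn":0},{"gripper":30,"dx":0,"dy":0,"dz":-85,"turn":0},{"gripper":30,"dx":-3,"dy":-10,"dz":-125,"turn":0},{"gripper":30,"dx":-13,"dy":-40,"dz":-149,"turn":-0.03},{"gripper":30,"dx":-27,"dy":-83,"dz":-154,"turn":-0.07},{"gripper":30,"dx":-41,"dy":-128,"dz":-154,"turn":-0.11},{"gripper":30,"dx":-55,"dy":-172,"dz":-154,"turn":-0.15},{"gripper":30,"dx":-69,"dy":-215,"dz":-154,"turn":-0.19},{"gripper":30,"dx":-83,"dy":-259,"dz":-154,"turn":-0.23},{"gripper":30,"dx":-96,"dy":-299,"dz":-154,"turn":-0.257},{"gripper":30,"dx":-104,"dy":-325,"dz":-150,"turn":-0.257}]'
python3 -m inch '[{"gripper":30,"dx":-2,"dy":-8,"dz":0,"turn":0},{"gripper":30,"dx":-2,"dy":-8,"dz":10,"turn":0},{"gripper":30,"dx":-2,"dy":-8,"dz":20,"turn":0},{"gripper":30,"dx":-2,"dy":-8,"dz":20,"turn":0}]'
python3 - <<'E'
from h import *
im=capture("side");t=capture("top");s=read_state();p=np.array(s["position"]);R=np.array(s["tcp_rot"])
print(p,R.round(3).tolist(),s["force"],s["opening"],s["time_s"])
for q in([0,0,.011],[0,.026,.011],[0,0,.029]): print(q,proj("side",p+R@q).round(1))
print(proj("top",p))
a=cv2.resize(im[140:230,280:380,::-1],None,fx=6,fy=6,interpolation=cv2.INTER_CUBIC);cv2.imwrite("pics/s3.png",a);cv2.imwrite("pics/t3.png",t[:,:,::-1])
E
```

```text
time_s: 5.7
position: [0.4654, -0.0719, 0.2309]
tcp_rot: [[-0.998, 0.07, 0.001], [0.07, 0.998, -0.001], [-0.001, -0.001, -1.0]]
force: [-0.3, 0.2, 0.9]
opening: 0.448
time_s: 6.1
position: [0.4653, -0.0751, 0.2087]
tcp_rot: [[-0.998, 0.067, -0.004], [0.067, 0.998, 0.002], [0.005, 0.002, -1.0]]
force: [-0.7, -0.3, -0.2]
opening: 0.45
[ 0.46639886 -0.07566417  0.20991215] [[-0.998, 0.067, -0.002], [0.067, 0.998, 0.001], [0.002, 0.001, -1.0]] [ 0.579193   -0.34604009 -1.05166735] 0.44872013244634024 6.2
[0, 0, 0.011] [327.3 167.5]
[0, 0.026, 0.011] [326.9 171.2]
[0, 0, 0.029] [327.2 173.1]
[377.61469609 253.15656611]
```

View pics/s3.png

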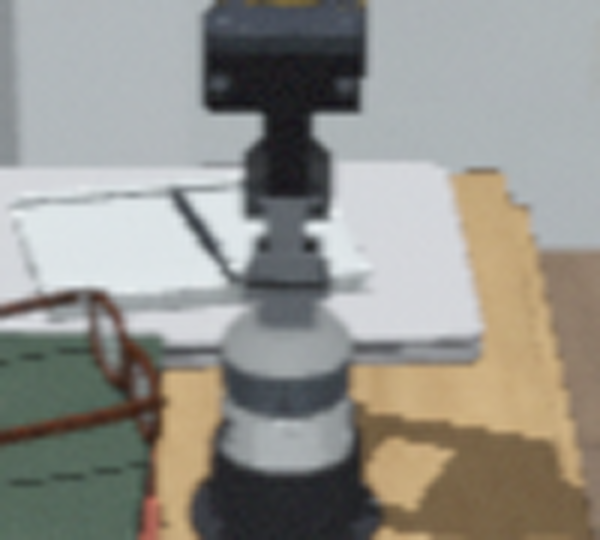

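The nozzle's skirt (crop centre x≈288) sits over the handset (x≈287), so x is aligned. Measured y is about 3 mm short of the target, so I'll correct that and feel downward.

```bash
python3 -m inch '[{"gripper":30,"dx":1,"dy":-3,"dz":0,"turn":0},{"gripper":30,"dx":1,"dy":-3,"dz":8,"turn":0},{"gripper":30,"dx":1,"dy":-3,"dz":16,"turn":0},{"gripper":30,"dx":1,"dy":-3,"dz":20,"turn":0},{"gripper":30,"dx":1,"dy":-3,"dz":20,"turn":0}]'
python3 -m inch '[{"gripper":30,"dx":0,"dy":0,"dz":1,"turn":0},{"gripper":30,"dx":0,"dy":0,"dz":2,"turn":0},{"gripper":30,"dx":0,"dy":0,"dz":3,"turn":0},{"gripper":30,"dx":0,"dy":0,"dz":4,"turn":0},{"gripper":30,"dx":0,"dy":0,"dz":5,"turn":0},{"gripper":30,"dx":0,"dy":0,"dz":5,"turn":0}]'
```

```text
time_s: 6.7
position: [0.4651, -0.0798, 0.1896]
tcp_rot: [[-0.998, 0.069, -0.002], [0.069, 0.998, 0.001], [0.002, 0.001, -1.0]]
force: [-0.4, -0.3, -0.4]
opening: 0.451
time_s: 7.3
position: [0.4657, -0.08, 0.1855]
tcp_rot: [[-0.998, 0.069, -0.0], [0.069, 0.998, 0.0], [0.0, 0.0, -1.0]]
force: [-0.2, -0.3, -0.2]
opening: 0.448
```

```bash
python3 -m inch '[{"gripper":30,"dx":0,"dy":0,"dz":1,"turn":0},{"gripper":30,"dx":0,"dy":0,"dz":2,"turn":0},{"gripper":30,"dx":0,"dy":0,"dz":3,"turn":0},{"gripper":30,"dx":0,"dy":0,"dz":3,"turn":0}]'
python3 - <<'E'
from rig import *
s=read_state();print(s["force"],s["moment"],s["position"])
E
```

```text
time_s: 7.7
position: [0.4656, -0.08, 0.1824]
tcp_rot: [[-0.998, 0.069, -0.0], [0.069, 0.998, 0.0], [0.0, 0.0, -1.0]]
force: [-0.4, -0.8, -0.1]
opening: 0.445
[-0.40761158 -0.82121078 -0.12202226] [0.017157   0.01972233 0.03705488] [ 0.46558699 -0.07999385  0.18239511]
```

```bash
python3 -m inch '[{"gripper":30,"dx":0,"dy":0,"dz":2,"turn":0},{"gripper":30,"dx":0,"dy":0,"dz":4,"turn":0},{"gripper":30,"dx":0,"dy":0,"dz":4,"turn":0}]'
python3 -m inch '[{"gripper":30,"dx":0,"dy":0,"dz":2,"turn":0},{"gripper":30,"dx":0,"dy":0,"dz":4,"turn":0},{"gripper":30,"dx":0,"dy":0,"dz":4,"turn":0}]'
python3 - <<'E'
from h import *
im=capture("side");s=read_state();p=np.array(s["position"]);R=np.array(s["tcp_rot"])
print(p,s["force"],s["moment"],s["time_s"])
for z in(.158,.144,.140): print(z,proj("side",[.4657,-.08+.017,z]).round(1))
print("foot",proj("side",p+R@[0,.016,.029]))
cv2.imwrite("pics/s4.png",cv2.resize(im[155:225,290:365,::-1],None,fx=8,fy=8,interpolation=cv2.INTER_CUBIC))
E
```

```text
time_s: 8.0
position: [0.4655, -0.08, 0.1782]
tcp_rot: [[-0.998, 0.069, -0.001], [0.069, 0.998, 0.0], [0.001, 0.0, -1.0]]
force: [0.6, 0.1, -0.9]
opening: 0.452
time_s: 8.3
position: [0.4656, -0.08, 0.1743]
tcp_rot: [[-0.998, 0.069, -0.0], [0.069, 0.998, 0.0], [0.0, 0.0, -1.0]]
force: [0.2, 0.4, -1.0]
opening: 0.448
[ 0.46560011 -0.08001661  0.17437969] [-0.83432749  0.66080836 -0.99940397] [ 0.03021408 -0.00057238  0.00210004] 8.35
0.158 [327.5 182. ]
0.144 [327.4 186.2]
0.14 [327.4 187.4]
foot [327.07534593 185.64501788]
```

View pics/s4.png

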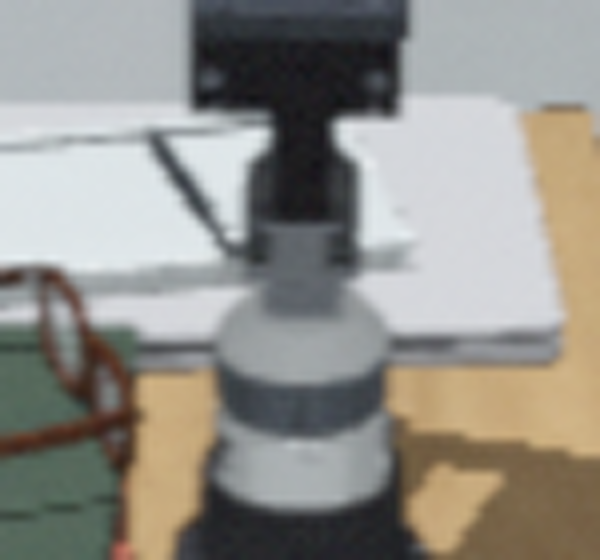

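The skirt is down over the spigot and the handset hasn't visibly sunk: its band is still at row ≈202 and the side forces are near zero. Next, press with force checks.

```bash
python3 -m inch '[{"gripper":30,"dx":0,"dy":0,"dz":1,"turn":0},{"gripper":30,"dx":0,"dy":0,"dz":2,"turn":0},{"gripper":30,"dx":0,"dy":0,"dz":3,"turn":0},{"gripper":30,"dx":0,"dy":0,"dz":4,"turn":0},{"gripper":30,"dx":0,"dy":0,"dz":4,"turn":0}]'
python3 -m inch '[{"gripper":30,"dx":0,"dy":0,"dz":1,"turn":0},{"gripper":30,"dx":0,"dy":0,"dz":2,"turn":0},{"gripper":30,"dx":0,"dy":0,"dz":3,"turn":0},{"gripper":30,"dx":0,"dy":0,"dz":4,"turn":0},{"gripper":30,"dx":0,"dy":0,"dz":4,"turn":0}]'
```

```text
time_s: 8.85
position: [0.4658, -0.08, 0.1706]
tcp_rot: [[-0.998, 0.069, 0.0], [0.069, 0.998, -0.0], [-0.0, -0.0, -1.0]]
force: [-0.4, 0.8, 1.4]
opening: 0.447
time_s: 9.35
position: [0.4658, -0.08, 0.1666]
tcp_rot: [[-0.998, 0.069, 0.0], [0.069, 0.998, -0.0], [-0.0, -0.0, -1.0]]
force: [-0.4, 1.2, 3.8]
opening: 0.446
```

```bash
python3 -m inch '[{"gripper":30,"dx":0,"dy":0,"dz":1,"turn":0},{"gripper":30,"dx":0,"dy":0,"dz":2,"turn":0},{"gripper":30,"dx":0,"dy":0,"dz":3,"turn":0},{"gripper":30,"dx":0,"dy":0,"dz":3,"turn":0}]'
python3 -m inch '[{"gripper":30,"dx":0,"dy":0,"dz":1,"turn":0},{"gripper":30,"dx":0,"dy":0,"dz":2,"turn":0},{"gripper":30,"dx":0,"dy":0,"dz":3,"turn":0},{"gripper":30,"dx":0,"dy":0,"dz":3,"turn":0}]'
```

```text
time_s: 9.75
position: [0.4658, -0.0801, 0.1636]
tcp_rot: [[-0.998, 0.069, 0.0], [0.069, 0.998, -0.0], [-0.0, -0.0, -1.0]]
force: [-0.1, 0.9, 4.9]
opening: 0.446
time_s: 10.15
position: [0.4658, -0.0801, 0.1607]
tcp_rot: [[-0.998, 0.069, 0.0], [0.069, 0.998, -0.0], [-0.0, -0.0, -1.0]]
force: [-0.5, 0.9, 7.1]
opening: 0.446
```

```bash
python3 -m inch '[{"gripper":30,"dx":0,"dy":0,"dz":1,"turn":0},{"gripper":30,"dx":0,"dy":0,"dz":2,"turn":0},{"gripper":30,"dx":0,"dy":0,"dz":2,"turn":0}]'
python3 -m inch '[{"gripper":30,"dx":0,"dy":0,"dz":1,"turn":0},{"gripper":30,"dx":0,"dy":0,"dz":1.5,"turn":0},{"gripper":30,"dx":0,"dy":0,"dz":1.5,"turn":0}]'
```

```text
time_s: 10.45
position: [0.4658, -0.0801, 0.1588]
tcp_rot: [[-0.998, 0.069, 0.0], [0.069, 0.998, -0.0], [-0.0, -0.0, -1.0]]
force: [-0.9, 0.8, 7.8]
opening: 0.447
time_s: 10.75
position: [0.4659, -0.0801, 0.1574]
tcp_rot: [[-0.998, 0.069, 0.0], [0.069, 0.998, -0.0], [-0.0, -0.0, -1.0]]
force: [-1.4, -0.2, 8.4]
opening: 0.447
```

```bash
python3 -m inch '[{"gripper":30,"dx":0,"dy":0,"dz":1,"turn":0},{"gripper":30,"dx":0,"dy":0,"dz":2,"turn":0},{"gripper":30,"dx":0,"dy":0,"dz":2,"turn":0},{"gripper":30,"dx":0,"dy":0,"dz":2,"turn":0}]'
python3 -m inch '[{"gripper":30,"dx":0,"dy":0,"dz":0.5,"turn":0},{"gripper":30,"dx":0,"dy":0,"dz":0.5,"turn":0}]'
```

```text
time_s: 11.15
position: [0.4658, -0.0801, 0.1555]
tcp_rot: [[-0.998, 0.069, 0.0], [0.069, 0.998, -0.0], [-0.0, -0.0, -1.0]]
force: [-0.4, 1.5, 8.3]
opening: 0.452
time_s: 11.35
position: [0.4659, -0.0801, 0.1551]
tcp_rot: [[-0.998, 0.069, 0.001], [0.069, 0.998, -0.0], [-0.001, -0.0, -1.0]]
force: [-2.0, 0.5, 9.3]
opening: 0.447
```

```bash
python3 -m inch '[{"gripper":30,"dx":0,"dy":0,"dz":0.5,"turn":0},{"gripper":30,"dx":0,"dy":0,"dz":0.5,"turn":0},{"gripper":30,"dx":0,"dy":0,"dz":0.5,"turn":0}]'
python3 -m inch '[{"gripper":46,"dx":0,"dy":0,"dz":0,"turn":0},{"gripper":48,"dx":0,"dy":0,"dz":0,"turn":0},{"gripper":50,"dx":0,"dy":0,"dz":0,"turn":0},{"gripper":50,"dx":0,"dy":0,"dz":0,"turn":0}]'
```

```text
time_s: 11.65
position: [0.4658, -0.0801, 0.1546]
tcp_rot: [[-0.998, 0.069, 0.0], [0.069, 0.998, -0.0], [-0.001, -0.0, -1.0]]
force: [-0.6, 0.2, 9.9]
opening: 0.452
time_s: 12.05
position: [0.4659, -0.0803, 0.1546]
tcp_rot: [[-0.998, 0.069, 0.001], [0.069, 0.998, -0.001], [-0.001, -0.001, -1.0]]
force: [-1.8, 1.4, 9.6]
opening: 0.499
```

```bash
python3 -m inch '[{"gripper":52,"dx":0,"dy":0,"dz":0,"turn":0},{"gripper":54,"dx":0,"dy":0,"dz":0,"turn":0},{"gripper":54,"dx":0,"dy":0,"dz":0,"turn":0}]'
python3 -m inch '[{"gripper":58,"dx":0,"dy":0,"dz":0,"turn":0},{"gripper":64,"dx":0,"dy":0,"dz":0,"turn":0},{"gripper":64,"dx":0,"dy":0,"dz":0,"turn":0}]'
```

```text
time_s: 12.35
position: [0.4659, -0.0802, 0.1546]
tcp_rot: [[-0.998, 0.069, 0.001], [0.069, 0.998, -0.001], [-0.001, -0.0, -1.0]]
force: [-1.8, 0.3, 9.3]
opening: 0.536
time_s: 12.65
position: [0.4655, -0.08, 0.1536]
tcp_rot: [[-0.998, 0.069, -0.001], [0.069, 0.998, 0.0], [0.001, 0.0, -1.0]]
force: [-0.6, 0.0, 0.9]
opening: 0.627
```

```bash
python3 -m inch '[{"gripper":85,"dx":0,"dy":0,"dz":0,"turn":0},{"gripper":100,"dx":0,"dy":0,"dz":0,"turn":0},{"gripper":100,"dx":0,"dy":0,"dz":-20,"turn":0},{"gripper":100,"dx":0,"dy":0,"dz":-60,"turn":0},{"gripper":100,"dx":0,"dy":0,"dz":-100,"turn":0},{"gripper":100,"dx":0,"dy":20,"dz":-120,"turn":0},{"gripper":100,"dx":0,"dy":60,"dz":-120,"turn":0},{"gripper":100,"dx":0,"dy":105,"dz":-120,"turn":0},{"gripper":100,"dx":0,"dy":150,"dz":-120,"turn":0},{"gripper":100,"dx":0,"dy":190,"dz":-120,"turn":0},{"gripper":100,"dx":0,"dy":220,"dz":-120,"turn":0},{"gripper":100,"dx":0,"dy":220,"dz":-120,"turn":0}]'
python3 - <<'E'
from h import *
im=capture("side");t=capture("top")
print("predicted side px: foot if seated",proj("side",[.4657,-.08+.016,.1415]).round(1),"tip",proj("side",[.4657,-.08,.2075]).round(1), "pads L/R crest", proj("side",[.4657,-.056,.1775]).round(1))
a=cv2.resize(im[155:225,290:365,::-1],None,fx=7.5,fy=8,interpolation=cv2.INTER_CUBIC)
b=cv2.resize(t[235:275,355:396,::-1],(210,205),interpolation=cv2.INTER_CUBIC)
b=np.vstack([b,np.zeros((a.shape[0]-205,210,3),np.uint8)])
cv2.imwrite("pics/s5.png",np.hstack([a,b]))
E
```

```text
time_s: 13.85
position: [0.4805, 0.1427, 0.2739]
tcp_rot: [[-0.998, 0.064, 0.0], [0.064, 0.998, 0.001], [-0.0, 0.001, -1.0]]
force: [0.4, 0.6, 0.5]
opening: 1.001
predicted side px: foot if seated [327.4 186.8] tip [327.5 164.3] pads L/R crest [327.6 177. ]
```

View pics/s5.png

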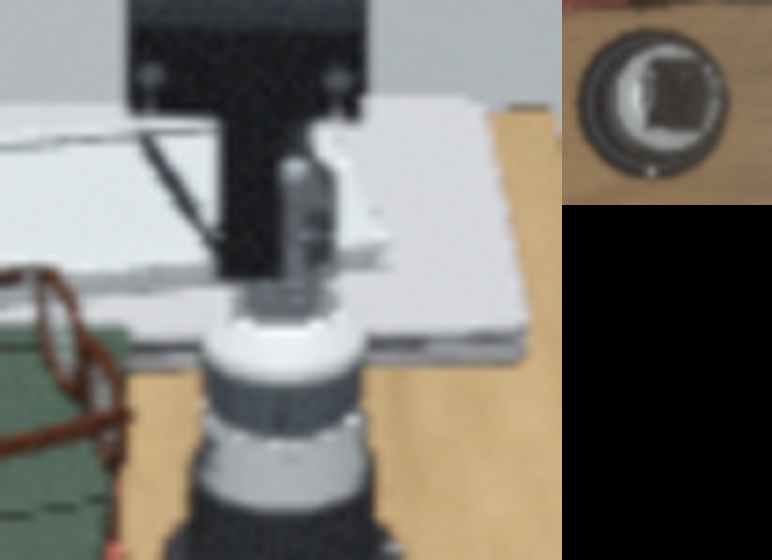

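The gripper still hides the side view here. The nozzle stands on the mouth, with a tab visible at crop (297,220). I'll move clear and look again.

```bash
python3 -m inch '[{"gripper":100,"dx":0,"dy":30,"dz":-20,"turn":0},{"gripper":100,"dx":0,"dy":70,"dz":-50,"turn":0},{"gripper":100,"dx":0,"dy":100,"dz":-90,"turn":0},{"gripper":100,"dx":0,"dy":120,"dz":-130,"turn":0},{"gripper":100,"dx":0,"dy":120,"dz":-150,"turn":0},{"gripper":100,"dx":0,"dy":120,"dz":-150,"turn":0}]'
python3 - <<'E'
from h import *
im=capture("side")
a=cv2.resize(im[150:225,290:365,::-1],None,fx=7.8,fy=7.8,interpolation=cv2.INTER_CUBIC);cv2.imwrite("pics/s6.png",a)
E
```

```text
time_s: 14.55
position: [0.4909, 0.2588, 0.4275]
tcp_rot: [[-0.998, 0.07, 0.007], [0.07, 0.998, 0.002], [-0.007, 0.002, -1.0]]
force: [1.0, -0.0, -0.2]
opening: 1.005
```

View pics/s6.png

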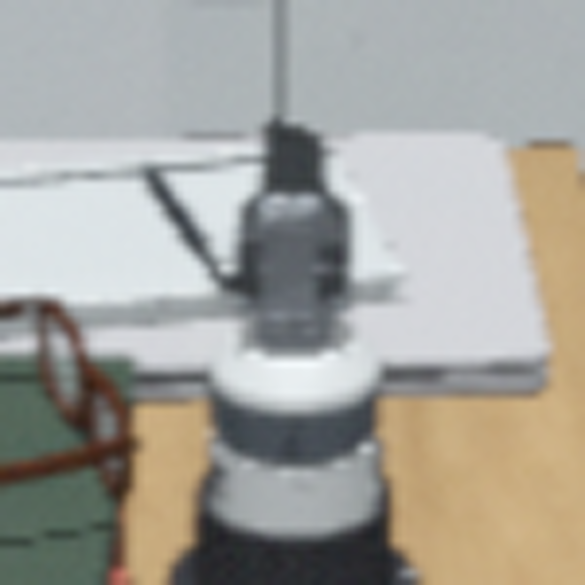

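The near tab is back at rest, the tip is at side row ≈166 and not high, and the foot is on the collar. The pads also followed the fingers out to 46.6 mm while still carrying the 9.3 N push. That is only possible if both hooks swung in under the collar. Handing in.

```bash
python3 -c "
from rig import *
print(hand_in(), read_state()['time_s'])"
```

```text
the job is handed in; nothing more can be done
the job is handed in; nothing more can be done
```

The narrow nozzle is on the vacuum's mouth and, as far as I could check, clipped by both tabs. I handed the job in at about 14.6 s, with the gripper open and well clear.

I squeezed the dark grey nozzle's tabs to about 39 mm and kept them squeezed while pulling it off its post. It then went down over the handset's mouth with almost no side force. I pressed to about 10 N and opened the fingers while still pressing.

**Checks that passed:**
- **Clipping:** both pads followed the fingers out to about 46.6 mm while still carrying a 9.3 N push. That means both hooks went in under the collar.
- **Final picture:** the nozzle is upright with its foot on the collar and the near tab at rest. The tip showed at row 166 against 164 predicted, so slightly low rather than unseated.
- **Everything else:** I never touched the wide nozzle, the turquoise look-alike or the other objects, but I took no final picture of them.

**Failed or not fully confirmed:**
- **Far tab:** it was hidden from both cameras, so I infer its state from the forces. I did no tug test.
- **Cameras:** the two disagreed by about 5 mm in x. I used the side camera, which matched the finger position.
- **First move:** it was refused because the rows had different keys. The arm did not move.

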